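# Dock a sorter control unit and hold it on the stops until the lock plunger drops

### The arm

A 6-joint arm with a two-finger parallel gripper is mounted at the origin on the work surface. World frame = base frame: x ahead of the robot, y to its left, z up, the work surface at z = 0. Lengths are in m, angles in rad, forces in N, time in s.
With the tool pointing down it reaches from about 0.425 to 0.95 m from the base axis. Payload 3.5 kg.
Tool frame: the origin (TCP) lies midway between the tips of the shut fingers; the grasp point (between the pads) lies ctrl.grasp_offset behind it (ctrl.grasp_offset is the distance from the TCP to the grasp point, in m); x points along the fingers, y is the direction in which the jaws open and shut, and the axes are right-handed (so a half turn about x gives the same grasp; the last joint's range is limited). The gripper opens to 85 mm and grips with 20 to 120 N. Pads are 22 mm wide; open, the fingers measure 114 mm over their backs; the gripper's body (76 mm by 85 mm) begins 54 mm behind the grasp point. The pads swing forward as they close: fully open they stand 13 mm farther back than shut.
Start: joints at [-1.418, 0.286, 1.577, -0, 1.279, -0.15], TCP at [0.201, -0.644, 0.231] pointing down, gripper open.
Joint ranges: [-2.77, 2.77], [-0.9, 2.22], [0.21, 2.48], [-1.53, 4.67], [0.24, 2.81], [-2.84, 2.84]. Speed limits (rad/s): [2.79, 2.79, 3.14, 3.14, 3.14, 3.14].

### API

Orientations are given as a unit quaternion [x, y, z, w].
In Python, from plant import readout, read_camera, sign_off, ctrl gives the robot as it stands.
- The arm moves only by the tool drive_tool, never from a script. Its argument "steps" is a list of rows, each a list of 5 numbers: the shift along the tool's x, y, z in cm, then the turn about the tool's x in degrees, then the opening, from 0 (shut) to 1 (fully open). A call has 1 to 10 rows; each row shifts and turns the commanded pose from where the row before left it, along the tool's axes as they then stand; what a row does not reach is not made up. A row lasts 1/10 s, in which the tool goes at most 50 mm and 8.59 degrees, less where a joint would pass 70% of its speed; a pose out of reach is approached as far as the arm can. A call is refused whole if a number of a shift passes 5 or a number of a turn 8.59, either way. A call with a gripper value outside its range is refused whole. The fingers move at their own pace and stop on an object; "force" is the grip in N (left out, the last holds). Time passes only in rows, so rows that do not move let the fingers close. It gives the time, the measured TCP pose, the force and the opening at its end, in the units of the state.
- readout.get_state(): the state, without advancing time (a new reading comes with each control period).
- read_camera(name): name is "scene" or "top" or "wrist"; returns a dict with "frame" (480x640x3 uint8, red, green, blue), "vertical_fov" (degrees; the focal length in pixels is half the picture's height over the tangent of half this angle, whatever the lens; pixels are square), "cx", "cy" (the principal point, pixels), "eye" and "orientation" of the camera in the world. Camera axes: x right, y up, looking along -z (the intrinsics and any distortion apply to the point x, -y, -z); pixel columns grow to the right and rows downward; lengths in m; the calibration is good to about 2 mm. A picture is of the moment at which its call begins. There is no depth.
- sign_off(): hands the job in, once; it reports no verdict.
The state is a dict: "time": time; "qpos": joint angles; "dq": joint speeds; "joint_efforts": joint torques, N m; "eef_pos": TCP position; "tcp_rot": TCP orientation; "contact_force": force on the tool from outside, world axes, zero at the start; "wrist_torque": the same for the moment, N m; "opening": opening from 0.0 (shut) to 1.0 (fully open).
Only numpy, scipy, OpenCV 4.12 (cv2) and the standard library are available. Lean on these libraries where they do the work, as an engineer would, in place of code of your own. Each camera call takes 0.05 s, during which the arm holds its last target. There are 200 camera calls.

### The job

Mount the loose control unit in the docking fixture: lift it onto the carriage, tongue towards the plunger, so that the two pins come up through its two holes and it lies flat, set it down without dropping it, and let go. Then push it from behind along the fixture, tongue under the plunger, and hold it pressed steadily against the two stops until the slow, damped plunger has dropped fully into the tongue's slot; then back away, leaving the unit locked. Leave the parcel, the screwdriver and the hand scanner where they are.

Things in the scene. Friction and masses are not known exactly. Their poses are not given: they have to be found in the camera images.
- unit_grip (a point): Grasp point of the loose control unit (0.4 kg): white housing (display, 3 buttons on top) on a steel foot plate with a tongue at one end. x to the tongue, z up. It is mid-housing in plan, 38 mm above the underside, 20 below the top. Housing: 100 long (x -50 to 50), 50 wide; grasp across the 50. Its rear face, at x -50, is upright and flush with the plate: push here.
- unit_hole (a point): Top of the unit's rear round hole, at x -30, y +40, z -26 from unit_grip; the other hole is at x +46, y -40. Both are 10 mm, through the foot plate, which is 12 thick, 104 wide and spans x -50 to +60 from unit_grip; its front edge forms a shoulder on each side of the tongue. Axes as unit_grip.
- unit_slot (a point): Top centre of the 15 x 15 mm through-slot in the unit's flat steel tongue, at x +105, y 0, z -26 from unit_grip. The tongue is 36 wide and 12 thick, x +60 to +118 from unit_grip, then a ramp falls to its tip at x +148. Axes as unit_grip.
- dock: Fixed steel docking fixture on the bench, 300 x 130 mm, x -215 to +85: rails with a sprung carriage, and at the +x end two stops and a bridge (86 high) with the plunger, its axis at x +45, y 0. Origin on the bench, on the centre line, in the plane of the stop faces. x: push direction, towards the stops; z up. With the unit's shoulders on the stops unit_grip is at x -60, y 0, z 68.
- stops: Two fixed steel stop blocks, 30 wide, 62 high, with 52 mm between them for the tongue to pass. Their flat faces, at the dock's x = 0, look to its -x and meet the shoulders of the unit's foot plate. Holding the unit firmly there takes 10 to 15 N in all, 6.5 N of it against the carriage spring. Origin and axes as dock.
- seat (a point): Point on top of the sliding aluminium carriage (30 above the bench), moving with it; axes as the dock's. Carriage plate: x -66 to +38, 100 wide, and a 34 wide tongue on to x +110. Two 8 mm dowel pins, 21 high with tapered tips, at (x -50, y +40) and (x +26, y -40). With the unit seated flat on them, unit_grip is at x -20, y 0, z +38 from here and its x is along this x.
- carriage (a joint): Carriage travel towards the stops, m: 0 = sprung back, as at the start; about 0.09 with the unit on the stops. A spring pushes it back with 3 N at 0 to 6.5 N at 0.09, so a unit released too early comes back or jams the plunger half-way. Once locked it settles 1 to 4 mm back from where it was pressed.
- plunger (a joint): Height of the lock plunger, m: 0 = fully down (also at the start), 0.010 riding on the tongue. A 12 mm round-nosed steel pin with a black knob, upright in the bridge, sprung down with 3 to 4 N and strongly damped: the ramp lifts it as the unit is pushed under (push at about 30 mm/s: some 10 to 15 N); it takes about 2.5 s to sink into the slot of a unit held on the stops.
- parcel: Bystander: cardboard parcel 90 x 130 x 60, origin at the centre of its underside.
- driver_grip (a point): Bystander: a screwdriver lying on the bench; point on its handle.
- scanner: Bystander: grey hand scanner about 155 x 60 x 30, lying on the bench; origin under its body.
There are look-alikes about, which are no part of the job. Of the things that look like the part that bears unit_grip, the middle-sized one is meant.

How it is judged:
By the outcome, as a careful person would: the job done as asked, in the order asked, and still so for the second after the job is handed in, with the robot touching nothing.
It also fails if it takes over 72 s, if anything falls off the work surface, if the arm or the gripper's body presses on something with over 40 N, if the wrist force passes 120 N, or if a joint passes its speed limit or range.

## Working session

There is one attempt and no reset: what is moved stays moved. The work goes in short steps, Python scripts to look and compute and a tool call to move; the robot and the scene stay as the last step left them, time stands still between calls to the robot, and variables do not carry over. Pictures are saved under pics/ and viewed, about 8 in all and at most 12, crops included, and the job is handed in when it is done.

Besides the shell and the picture viewer there is one more tool, called after "Request:" by a JSON object that holds its "op" and its "data". drive_tool: Moves the arm, as the interface text tells. Its arguments: {"type":"object","properties":{"steps":{"type":"array","items":{"type":"array","items":{"type":"number"}}},"force":{"type":"number"}},"required":["steps"]}

```bash
ls; mkdir -p pics; cat > h.py <<'E'
import numpy as np,cv2
from scipy.spatial.transform import Rotation as R
from plant import readout, read_camera, sign_off, ctrl
def shot(n,f):
    c=read_camera(n); cv2.imwrite(f'pics/{f}.png',c['frame'][:,:,::-1]); np.save(f'pics/{f}.npy',{k:v for k,v in c.items()},allow_pickle=True); return c
def load(f): return np.load(f'pics/{f}.npy',allow_pickle=True).item()
def foc(c): return 240/np.tan(np.radians(c['vertical_fov'])/2)
def ray(c,u,v):
    f=foc(c); d=np.array([(u-c['cx'])/f,-(v-c['cy'])/f,-1]); return np.array(c['eye']),R.from_quat(c['orientation']).apply(d)
def onz(c,u,v,z):
    e,d=ray(c,u,v); return e+d*(z-e[2])/d[2]
def proj(c,p):
    q=R.from_quat(c['orientation']).inv().apply(np.array(p)-c['eye']); f=foc(c); return c['cx']-f*q[...,0]/q[...,2], c['cy']+f*q[...,1]/q[...,2]
E
python3 - <<'E'
from h import *
for n in('scene','top'):
    c=shot(n,n+'0'); print(n,{k:v for k,v in c.items() if k!='frame'})
print(readout.get_state(),ctrl.grasp_offset)
E
```

```text
pics
scene {'vertical_fov': 53.42647726636913, 'cx': 323.24921316885053, 'cy': 237.237348910847, 'eye': array([ 1.17876769, -0.02638592,  0.97163485]), 'orientation': array([0.22337991, 0.21844433, 0.67035796, 0.67305549])}
top {'vertical_fov': 43.71105926289227, 'cx': 313.393286113319, 'cy': 246.0242414019991, 'eye': array([ 0.36733821, -0.01284732,  1.57112543]), 'orientation': array([ 0.03224684, -0.0219279 , -0.70368009,  0.709446  ])}
{'time': 0.1, 'qpos': array([-1.41797050e+00,  2.87153201e-01,  1.57802613e+00, -7.72668281e-06,
        1.27858971e+00, -1.50008068e-01]), 'dq': array([ 6.37969180e-05, -6.42173294e-04, -3.41060730e-03, -3.38870590e-04,
       -1.00128975e-04,  2.32707480e-04]), 'joint_efforts': array([ 1.23040467e-03, -4.07297444e+01, -2.93698096e+01, -1.15216858e-04,
        3.42318672e-03, -8.42414352e-06]), 'eef_pos': array([ 0.20123327, -0.64368824,  0.23003715]), 'tcp_rot': array([-0.69901207, -0.10742947,  0.69901947, -0.10589055]), 'contact_force': array([ 0.33194289, -0.58616304, -0.18987801]), 'wrist_torque': array([ 0.0281086 , -0.01756095,  0.01748669]), 'opening': 0.9989581064869584} 0.0187
```

View pics/top0.png

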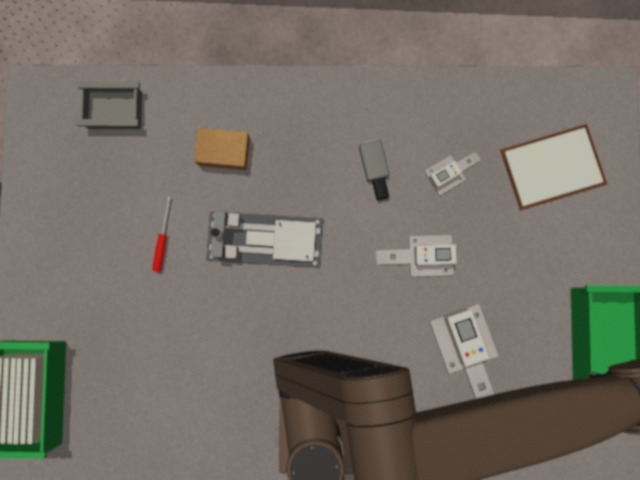

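View pics/scene0.png

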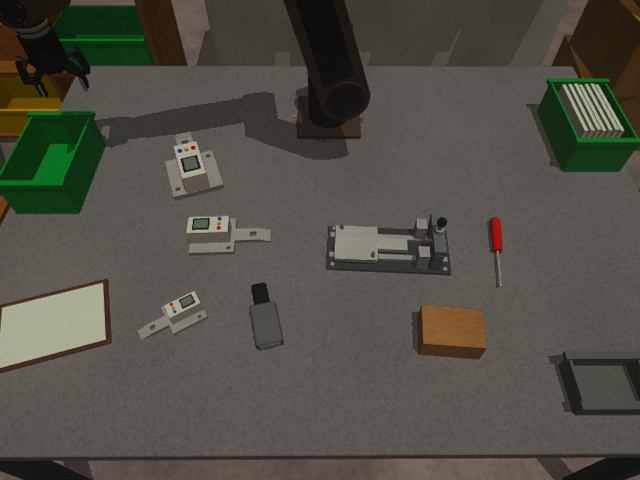

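The top view shows the middle-sized unit near (430,255) with its tongue to the left (+y). The dock is at (265,240) with the plunger on its left, so the push goes left. The larger unit is at (465,345) and the smaller one at (447,173).

```bash
python3 - <<'E'
from h import *
c=load('top0')
P=lambda u,v,z:print((u,v),np.round(onz(c,u,v,z),4))
for u,v,z in[(393,257,.012),(437,254,.058),(446,270,.012),(418,241,.012),(294,241,.03),(214,232,.1),(233,219,.062),(231,252,.062),(322,215,.01),(320,266,.01),(208,211,.01),(207,264,.01)]:P(u,v,z)
im=c['frame'][:,:,::-1][190:290,190:470]
cv2.imwrite('pics/crop.png',cv2.resize(im,None,fx=2.85,fy=2.85,interpolation=cv2.INTER_CUBIC))
s=readout.get_state();print(R.from_quat(s['tcp_rot']).as_matrix().round(3))
E
```

```text
(393, 257) [ 0.4599 -0.1972  0.012 ]
(437, 254) [ 0.4656 -0.3027  0.058 ]
(446, 270) [ 0.4271 -0.3346  0.012 ]
(418, 241) [ 0.5022 -0.2624  0.012 ]
(294, 241) [0.4982 0.0605 0.03  ]
(214, 232) [0.5132 0.2556 0.1   ]
(233, 219) [0.5505 0.2148 0.062 ]
(231, 252) [0.4664 0.2183 0.062 ]
(322, 215) [ 0.569  -0.0114  0.01  ]
(320, 266) [ 0.435  -0.0072  0.01  ]
(208, 211) [0.5776 0.2891 0.01  ]
(207, 264) [0.4378 0.2886 0.01  ]
[[-0.     0.298 -0.954]
 [ 0.002 -0.954 -0.298]
 [-1.    -0.002 -0.   ]]
```

View pics/crop.png

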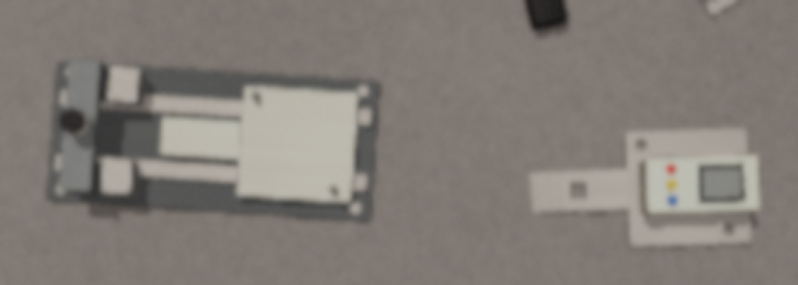

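Request:
{"op": "drive_tool", "data": {"steps": [[0.2, -2.5, -3.5, 0, 1], [0.2, -2.5, -3.5, 0, 1], [0.2, -2.5, -3.5, 0, 1], [0.2, -2.5, -3.5, 0, 1], [0.2, -2.5, -3.5, 0, 1], [0.2, -2.5, -3.5, 0, 1], [0.2, -2.5, -3.5, 0, 1], [0.2, -2.5, -3.5, 0, 1], [0.2, -2.5, -3.5, 0, 1], [0.2, -2.5, -3.5, 0, 1]]}}

```text
time: 1.1
eef_pos: [0.4614, -0.2995, 0.2108]
tcp_rot: [-0.699, -0.107, 0.699, -0.106]
contact_force: [0.2, -0.4, 0.4]
opening: 1.002
```

Request:
{"op": "drive_tool", "data": {"steps": [[0, 0, 0, -8.4, 1], [0, 0, 0, -8.4, 1], [0, 0, 0, -8.4, 1], [0, 0, 0, -8.4, 1], [0, 0, 0, -8.4, 1], [0, 0, 0, -8.4, 1], [0, 0, 0, -8.4, 1], [0, 0, 0, -8.4, 1], [0, 0, 0, -8.4, 1], [0, 0, 0, 0, 1]]}}

```text
time: 2.1
eef_pos: [0.4606, -0.301, 0.2108]
tcp_rot: [0.487, 0.513, -0.487, 0.512]
contact_force: [-0.2, 0.1, 0.4]
opening: 1.001
```

```bash
python3 - <<'E'
from h import *
c=shot('wrist','w1');print({k:v for k,v in c.items() if k!='frame'})
s=readout.get_state();print(s['eef_pos'],R.from_quat(s['tcp_rot']).as_matrix().round(3),s['time'])
E
```

```text
{'vertical_fov': 60.48694822737523, 'cx': 326.91795294502685, 'cy': 241.10460393716158, 'eye': array([ 0.456303  , -0.22862281,  0.35367131]), 'orientation': array([-0.14358493, -0.00385517,  0.02541825,  0.98930401])}
[ 0.46059922 -0.30106002  0.21083789] [[-0.001  0.999  0.049]
 [ 0.001  0.049 -0.999]
 [-1.    -0.001 -0.001]] 2.15
```

View pics/w1.png

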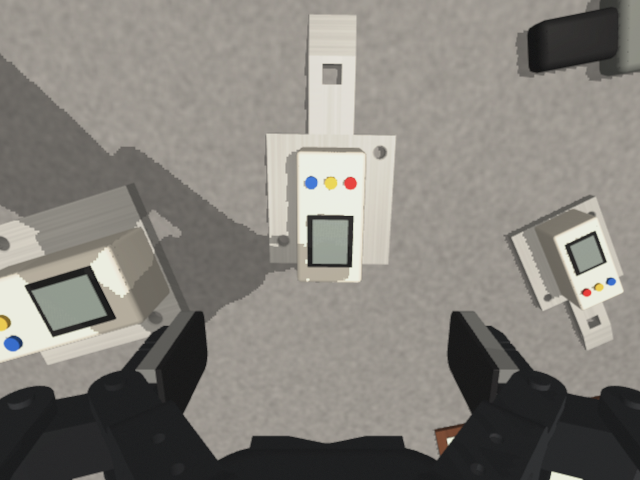

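The wrist view shows the unit's slot at (332,74) and its holes at (380,152) and (283,241). The housing's top face covers roughly (300..365, 150..281).

```bash
cat >> h.py <<'E'
def blobcen(c,u,v,r,thr=None,dark=True):
    g=cv2.cvtColor(c['frame'],cv2.COLOR_RGB2GRAY)[v-r:v+r+1,u-r:u+r+1]
    t,m=cv2.threshold(g,0,255,cv2.THRESH_OTSU+(cv2.THRESH_BINARY_INV if dark else cv2.THRESH_BINARY))
    n,l,s,ce=cv2.connectedComponentsWithStats(m)
    k=min(range(1,n),key=lambda i:np.hypot(*(ce[i]-r))-0.05*s[i,4])
    return ce[k]+[u-r,v-r],s[k,4],t
def fit(model,pts):
    "rigid 2D fit: returns origin xy, yaw, residuals"
    m=np.array(model);p=np.array(pts);mm=m-m.mean(0);pp=p-p.mean(0)
    a=np.arctan2((mm[:,0]*pp[:,1]-mm[:,1]*pp[:,0]).sum(),(mm*pp).sum())
    Rm=np.array([[np.cos(a),-np.sin(a)],[np.sin(a),np.cos(a)]])
    t=p.mean(0)-Rm@m.mean(0); return t,np.degrees(a),p-(m@Rm.T+t)
E
python3 - <<'E'
from h import *
c=load('w1')
pts=[];px=[]
for (u,v) in [(332,74),(380,152),(283,241)]:
    b,a,t=blobcen(c,u,v,12); px.append(b); print(b,a,t); pts.append(onz(c,*b,.012)[:2])
o,y,r=fit([(.105,0),(.046,-.04),(-.03,.04)],pts); print(o,y,(r*1000).round(2))
# plate corners, housing top corners
for (u,v,m) in [(267,135,(.06,.052)),(396,135,(.06,-.052)),(309,14,(.118,.018)),(388,264,(-.05,-.052))]: print(onz(c,u,v,.012))
for (u,v) in [(300,150),(364,151),(299,279),(362,281)]: print(onz(c,u,v,.058))
s=readout.get_state();M=R.from_quat(s['tcp_rot']).as_matrix()
print('tcp',s['eef_pos'],'toolyaw',np.degrees(np.arctan2(M[1,1],M[0,1])))
d=np.array([*o,.038-ctrl.grasp_offset])-s['eef_pos'];print('shift tool cm',(M.T@d*100).round(2),'turn',-(y-90-np.degrees(np.arctan2(M[1,1],M[0,1]))))
E
```

```text
[331.96391753  73.5257732 ] 388 172.0
[379.86206897 152.17931034] 145 173.0
[284.43209877 242.98765432] 486 164.0
[ 0.46349592 -0.30040039] 92.94608925912605 [[ 0.48  0.79]
 [-0.31  0.19]
 [-0.16 -0.97]]
[ 0.40892334 -0.24338335  0.012     ]
[ 0.51253778 -0.23805176  0.012     ]
[ 0.4392503 -0.1544747  0.012    ]
[ 0.51640335 -0.34803494  0.012     ]
[ 0.43857344 -0.25043049  0.058     ]
[ 0.48356234 -0.24880559  0.058     ]
[ 0.44099738 -0.34768314  0.058     ]
[ 0.48958222 -0.34684546  0.058     ]
tcp [ 0.46059922 -0.30106002  0.21083789] toolyaw 2.7820892554706833
shift tool cm [19.15  0.3  -0.04] turn -0.16400000365537126
```

Request:
{"op": "drive_tool", "data": {"steps": [[2.4, 0.3, 0, -0.2, 1], [2.4, 0, 0, 0, 1], [2.4, 0, 0, 0, 1], [2.4, 0, 0, 0, 1], [2.4, 0, 0, 0, 1], [2.4, 0, 0, 0, 1], [2.4, 0, 0, 0, 1], [1.6, 0, 0, 0, 1], [0.7, 0, 0, 0, 1], [0, 0, 0, 0, 1]], "force": 40}}

```text
time: 3.15
eef_pos: [0.4632, -0.3005, 0.0192]
tcp_rot: [0.486, 0.514, -0.486, 0.512]
contact_force: [-0.3, 0.6, 0.4]
opening: 0.999
```

Request:
{"op": "drive_tool", "data": {"steps": [[0, 0, 0, 0, 0.75], [0, 0, 0, 0, 0.65], [0, 0, 0, 0, 0.55], [0, 0, 0, 0, 0.4], [0, 0, 0, 0, 0.3], [0, 0, 0, 0, 0.3], [0, 0, 0, 0, 0.3]]}}

```text
time: 3.85
eef_pos: [0.4643, -0.3019, 0.0218]
tcp_rot: [0.486, 0.513, -0.486, 0.514]
contact_force: [-2.1, -0.3, 6.0]
opening: 0.578
```

Request:
{"op": "drive_tool", "data": {"steps": [[-0.5, 0, 0, 0, 0.3], [-1, 0, 0, 0, 0.3], [-2, 0, 0, 0, 0.3], [-2.5, 0, 0, 0, 0.3], [-2.5, 0, 0, 0, 0.3], [-2, 0, 0, 0, 0.3], [-1, 0, 0, 0, 0.3], [0, 0, 0, 0, 0.3]], "force": 60}}

```text
time: 4.65
eef_pos: [0.4645, -0.3016, 0.1368]
tcp_rot: [0.486, 0.512, -0.486, 0.515]
contact_force: [-0.0, 0.1, -3.9]
opening: 0.577
```

```bash
python3 - <<'E'
from h import *
c=shot('wrist','w2');s=readout.get_state();print(s['eef_pos'],s['contact_force'],s['wrist_torque'],s['opening'])
np.save('pics/w2s.npy',s)
E
```

```text
[ 0.4637552  -0.30093299  0.13529166] [ 0.00557826 -0.45150567 -3.93694968] [-0.04559733  0.02971944 -0.01917089] 0.5792194929346637
```

View pics/w2.png

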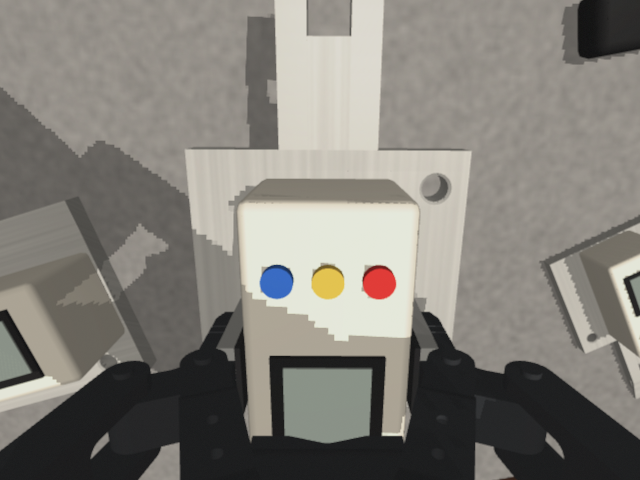

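The unit is held squarely. Its front plate corners are at (187,150) and (470,150), the front hole at (435,187), and the rear edge of the slot at row 36.

```bash
python3 - <<'E'
from h import *
from scipy.optimize import least_squares
c=load('w2');s=np.load('pics/w2s.npy',allow_pickle=True).item()
px=np.array([(187,149.5),(470.5,150),(435,187),(307,36),(351,36),(278.5,149),(379,149)])
m=np.array([(60,52,-26),(60,-52,-26),(46,-40,-26),(97.5,7.5,-26),(97.5,-7.5,-26),(60,18,-26),(60,-18,-26)])/1e3
def res(p):
    q=R.from_euler('zyx',[p[3]+np.pi/2,p[4],p[5]]).apply(m)+p[:3]
    u,v=proj(c,q); return np.r_[(u-px[:,0]),(v-px[:,1])]
r=least_squares(res,[.464,-.301,.155,.05,0,0]);print(r.x.round(4),np.degrees(r.x[3:]),r.fun.round(1))
print('grip-tcp',r.x[:3]-s['eef_pos'])
E
```

```text
[ 0.4645 -0.3003  0.1501  0.0544 -0.0017  0.0243] [ 3.11862167 -0.09475985  1.39424319] [-0.4  0.3 -0.1 -0.2  0.2  1.1 -1.  -0.3 -0.6  0.3  0.   0.1  0.3  0.3]
grip-tcp [0.00074874 0.00063966 0.01482127]
```

Request:
{"op": "drive_tool", "data": {"steps": [[-1.5, 0.5, -0.8, 0, 0.3], [-2, 1.2, -2, 0, 0.3], [-2, 2, -3.2, 0, 0.3], [-1.5, 2.5, -4, 0, 0.3], [-1.5, 2.5, -4, 0, 0.3], [0, 2.7, -4.1, 0, 0.3], [0, 2.7, -4.1, 0, 0.3], [0, 2.7, -4.1, 0, 0.3], [0, 2.7, -4.1, 0, 0.3], [0, 2.5, -4, 0, 0.3]]}}

```text
time: 5.7
eef_pos: [0.6647, 0.0573, 0.2194]
tcp_rot: [0.485, 0.514, -0.486, 0.513]
contact_force: [0.6, -1.5, -4.2]
opening: 0.577
```

Request:
{"op": "drive_tool", "data": {"steps": [[0, 1.8, -3, 0, 0.3], [0, 0.9, -1.2, 0, 0.3], [0, 0.4, -0.4, 0, 0.3], [0, 0, 0, 0, 0.3], [0, 0, 0, 0, 0.3]]}}

```text
time: 6.2
eef_pos: [0.6925, 0.1008, 0.2199]
tcp_rot: [0.486, 0.513, -0.487, 0.513]
contact_force: [0.5, -0.4, -3.4]
opening: 0.575
```

```bash
python3 - <<'E'
from h import *
c=shot('wrist','w3');s=readout.get_state();print(s['eef_pos'],s['time'],s['opening'],c['eye'])
M=R.from_quat(s['tcp_rot']).as_matrix();print(M.round(4))
np.save('pics/w3s.npy',s)
E
```

```text
[0.69254972 0.10054916 0.22021701] 6.25 0.5763522633280073 [0.68814826 0.17335608 0.36276402]
[[-9.000e-04  9.986e-01  5.320e-02]
 [-5.000e-04  5.320e-02 -9.986e-01]
 [-1.000e+00 -9.000e-04  4.000e-04]]
```

View pics/w3.png

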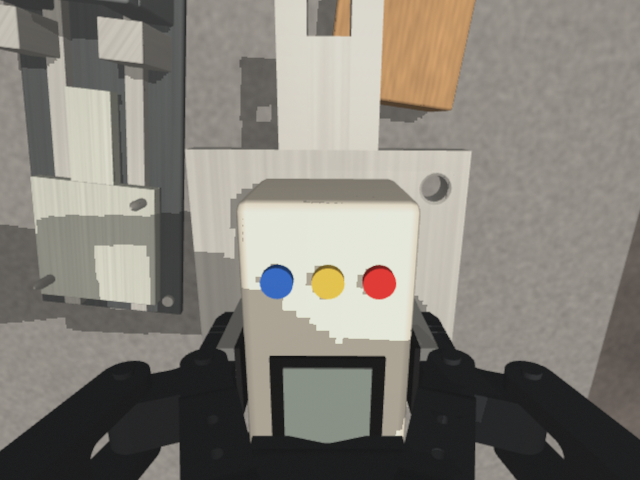

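The carriage is at left, with corners near (31,177), (158,187) and (157,306). Its pins run (146,202)→(132,207) and (52,278)→(36,288). I'll zoom in for accuracy.

```bash
python3 - <<'E'
from h import *
c=load('w3');im=c['frame'][160:320,15:195,::-1]
g=cv2.LUT(im,(255*(np.arange(256)/255)**.5).astype(np.uint8))
cv2.imwrite('pics/crop2.png',cv2.resize(g,None,fx=3.75,fy=3.75,interpolation=cv2.INTER_CUBIC))
E
```

```text
(no output)
```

View pics/crop2.png

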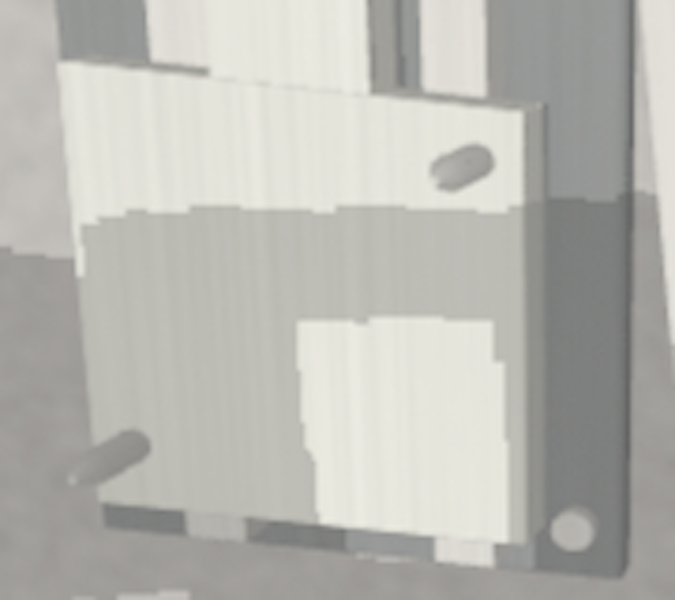

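```bash
python3 - <<'E'
from h import *
from scipy.optimize import least_squares
c=load('w3')
cr=np.array([(60,62),(524,108),(524,542),(103,500),(476,161),(132,447),(442,178),(78,481)])
px=np.c_[14.6+cr[:,0]/3.75,159.6+cr[:,1]/3.75]
z=[0]*6+[.02]*2
m=np.array([(38,50),(38,-50),(-66,-50),(-66,50),(26,-40),(-50,40),(26,-40),(-50,40)])/1e3
pts=[onz(c,*p,.03+h)[:2] for p,h in zip(px,z)]
for sel in (range(8),range(4),range(4,6),range(6,8)):
    sel=list(sel); o,y,r=fit(m[sel],np.array(pts)[sel]);print(o.round(4),round(y,2),(r*1000).round(1).tolist())
E
```

```text
[0.499  0.0758] 86.83 [[0.8, -0.5], [-0.1, 0.4], [-1.1, 0.9], [1.2, 0.9], [-0.7, -0.4], [-1.1, -0.8], [1.0, 0.1], [0.0, -0.7]]
[0.4992 0.0762] 86.83 [[0.6, -0.9], [-0.3, -0.0], [-1.3, 0.5], [1.0, 0.4]]
[0.4981 0.0752] 86.83 [[0.2, 0.2], [-0.2, -0.2]]
[0.4995 0.0755] 86.81 [[0.5, 0.4], [-0.5, -0.4]]
```

Request:
{"op": "drive_tool", "data": {"steps": [[0, 0, 0, 3.15, 0.3], [0, 0, 0, 3.15, 0.3], [0, -1, 0.3, 0, 0.3], [0, -2.5, 0.7, 0, 0.3], [0, -4, 1.2, 0, 0.3], [0, -4.25, 1.2, 0, 0.3], [0, -4, 1.2, 0, 0.3], [0, -2.5, 0.7, 0, 0.3], [0, -1, 0.3, 0, 0.3], [0, 0, 0, 0, 0.3]]}}

```text
time: 7.25
eef_pos: [0.4967, 0.0561, 0.2208]
tcp_rot: [0.514, 0.486, -0.513, 0.486]
contact_force: [1.3, -1.0, -3.6]
opening: 0.579
```

Request:
{"op": "drive_tool", "data": {"steps": [[1, 0, 0, 0, 0.3], [2, 0, 0, 0, 0.3], [2.5, 0, 0, 0, 0.3], [2.5, 0, 0, 0, 0.3], [2.5, 0, 0, 0, 0.3], [1.5, 0, 0, 0, 0.3], [0.6, 0, 0, 0, 0.3], [0, 0, 0, 0, 0.3], [0, 0, 0, 0, 0.3]]}}

```text
time: 8.15
eef_pos: [0.4989, 0.0567, 0.0949]
tcp_rot: [0.514, 0.486, -0.513, 0.486]
contact_force: [0.6, 0.9, -4.9]
opening: 0.573
```

```bash
python3 - <<'E'
from h import *
c=shot('wrist','w4');s=readout.get_state();print(s['eef_pos'],s['time'],s['opening'])
M=R.from_quat(s['tcp_rot']).as_matrix();print(M.round(4))
np.save('pics/w4s.npy',s); k=shot('scene','s4')
a=cv2.resize(c['frame'][0:300,170:490,::-1],None,fx=2,fy=2,interpolation=cv2.INTER_CUBIC)
b=cv2.resize(k['frame'][190:290,310:410,::-1],(160,160),interpolation=cv2.INTER_CUBIC)
o=np.zeros((600,800,3),np.uint8);o[:,:640]=a;o[:160,640:]=b
cv2.imwrite('pics/m4.png',o)
E
```

```text
[0.49902775 0.05671224 0.09539743] 8.2 0.5781852323962697
[[ 2.300e-03  9.985e-01 -5.480e-02]
 [-1.000e-04 -5.480e-02 -9.985e-01]
 [-1.000e+00  2.300e-03  0.000e+00]]
```

View pics/m4.png

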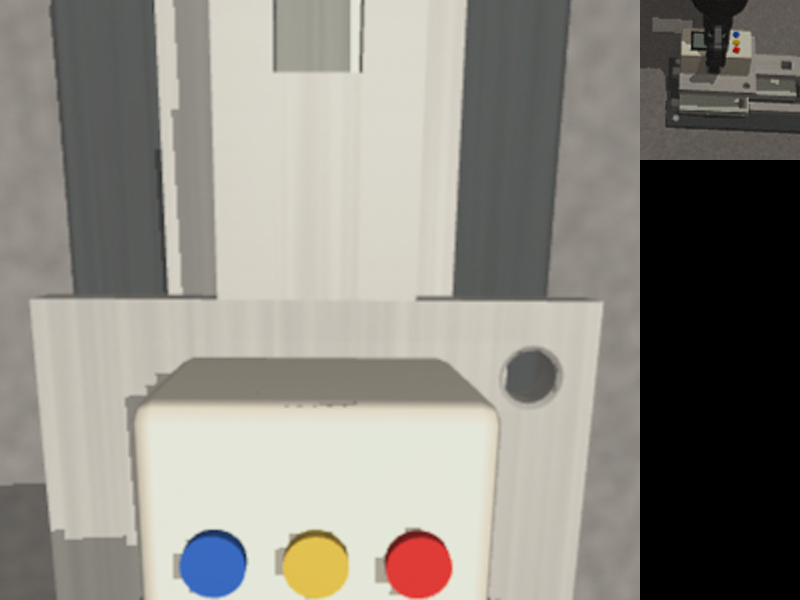

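The slot, the tongue and the front hole at about (435,187) are visible, and something grey fills the hole. I'll overlay the predicted pin on it.

```bash
python3 - <<'E'
from h import *
c=load('w4')
a=np.radians(86.83);d=np.array([np.cos(a),np.sin(a)]);n=np.array([-d[1],d[0]])
o=np.array([.499,.0758])
for z in(.051,.047,.03):
  p=o+.026*d-.04*n;print(z,[round(float(x),1) for x in proj(c,np.r_[p,z])])
im=c['frame'][165:210,405:465,::-1]
g=cv2.LUT(im,(255*(np.arange(256)/255)**.5).astype(np.uint8))
g=cv2.resize(g,None,fx=10,fy=10,interpolation=cv2.INTER_CUBIC)
cv2.imwrite('pics/hole4.png',g)
s=[readout.get_state()['eef_pos'] for _ in range(3)];print(s)
for _ in range(4):
    read_camera('wrist');print(readout.get_state()['eef_pos'])
E
```

```text
0.051 [413.8, 182.0]
0.047 [412.1, 180.7]
0.03 [405.3, 175.8]
[array([0.49896848, 0.05669348, 0.09556125]), array([0.49896848, 0.05669348, 0.09556125]), array([0.49896848, 0.05669348, 0.09556125])]
[0.49884896 0.05668239 0.09559158]
[0.49865138 0.05667762 0.09547151]
[0.49842892 0.05670079 0.09529404]
[0.49824728 0.05670423 0.09510426]
```

View pics/hole4.png

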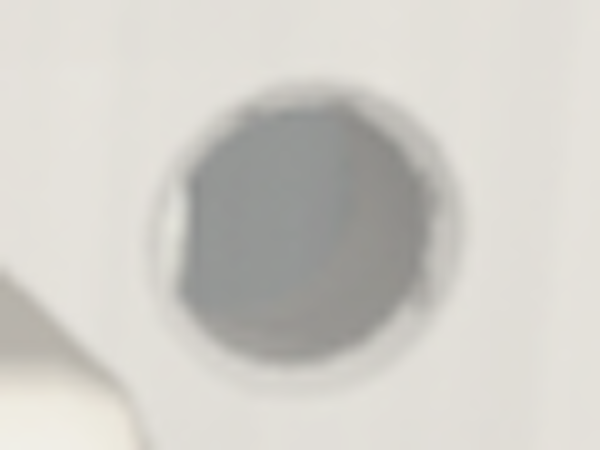

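```bash
cat >> h.py <<'E'
A=np.radians(86.83);D=np.array([np.cos(A),np.sin(A)]);N=np.array([-D[1],D[0]]);SEAT=np.array([.499,.0758])
def unitfit(c,px,m,g0):
    from scipy.optimize import least_squares
    px=np.array(px,float);m=np.array(m)/1e3
    def res(p):
        u,v=proj(c,R.from_euler('zyx',[p[3]+np.pi/2,p[4],p[5]]).apply(m)+p[:3]); return np.r_[u-px[:,0],v-px[:,1]]
    return least_squares(res,[*g0,0,0,0])
E
python3 - <<'E'
from h import *
c=load('w4');s=np.load('pics/w4s.npy',allow_pickle=True).item()
cr=np.array([(32,299),(602,300),(531,376.5),(274,72),(362,72),(216,298),(416,299)])  # 2x crop, offset 170,0
px=np.c_[170+cr[:,0]/2-.25,cr[:,1]/2-.25]
m=[(60,52,-26),(60,-52,-26),(46,-40,-26),(97.5,7.5,-26),(97.5,-7.5,-26)]
r=unitfit(c,px[:5],m,[.498,.056,.11]);print(r.x.round(4),np.degrees(r.x[3:]).round(2),r.fun.round(1),r.x[:3]-s['eef_pos'])
T=SEAT-.02*D;e=T-r.x[:2];print('target',T,'err along D,N mm',(e@D*1e3).round(2),(e@N*1e3).round(2))
M=R.from_quat(s['tcp_rot']).as_matrix();print('tool shift cm',(M.T@np.r_[e,0]*100).round(2),'turn',-(86.83-90-np.degrees(r.x[3])))
E
```

```text
[ 0.4989  0.0582  0.1096 -0.0567 -0.0023  0.0143] [-3.25 -0.13  0.82] [-0.1  0.3 -0.2 -0.2  0.2 -0.1 -0.  -0.2  0.1  0.2] [-0.00014992  0.00148184  0.01422068]
target [0.49789403 0.0558306 ] err along D,N mm -2.41 0.85
tool shift cm [-0.   -0.09  0.24] turn -0.07901771718354356
```

Request:
{"op": "drive_tool", "data": {"steps": [[0.3, -0.03, 0.1, 0, 0.3], [0.4, 0, 0.1, 0, 0.3], [0.4, 0, 0, 0, 0.3], [0.4, 0, 0, 0, 0.3], [0, 0, 0, 0, 0.3], [0, 0, 0, 0, 0.3], [0, 0, 0, 0, 0.3], [0, 0, 0, 0, 0.3]]}}

```text
time: 9.25
eef_pos: [0.4976, 0.0548, 0.0796]
tcp_rot: [0.514, 0.486, -0.513, 0.486]
contact_force: [0.8, 0.8, -3.5]
opening: 0.581
```

```bash
python3 - <<'E'
from h import *
c=shot('wrist','w5');s=readout.get_state();print(s['eef_pos'],s['time'],s['contact_force'])
np.save('pics/w5s.npy',s); k=shot('scene','s5')
gm=(255*(np.arange(256)/255)**.5).astype(np.uint8)
a=cv2.LUT(cv2.resize(c['frame'][165:210,405:465,::-1],None,fx=8,fy=8,interpolation=cv2.INTER_CUBIC),gm)
p=np.r_[SEAT-.05*D+.04*N,.045];print(proj(c,p)); print(proj(k,p),proj(k,np.r_[SEAT+.026*D-.04*N,.045]))
b=cv2.LUT(cv2.resize(k['frame'][200:280,310:390,::-1],(320,320),interpolation=cv2.INTER_CUBIC),gm)
o=np.zeros((600,800,3),np.uint8);o[:360,:480]=a;o[:320,480:]=b
d=cv2.resize(c['frame'][0:240,160:480,::-1],(320,240));o[360:,:320]=d
cv2.imwrite('pics/m5.png',o)
E
```

```text
[0.49751637 0.05478193 0.07954831] 9.3 [ 0.17378483  0.11677245 -4.42116162]
(np.float64(245.6062611461963), np.float64(337.7850738383056))
(np.float64(341.6116100676595), np.float64(224.45442466754972)) (np.float64(372.8991138891126), np.float64(252.5198404443504))
```

View pics/m5.png

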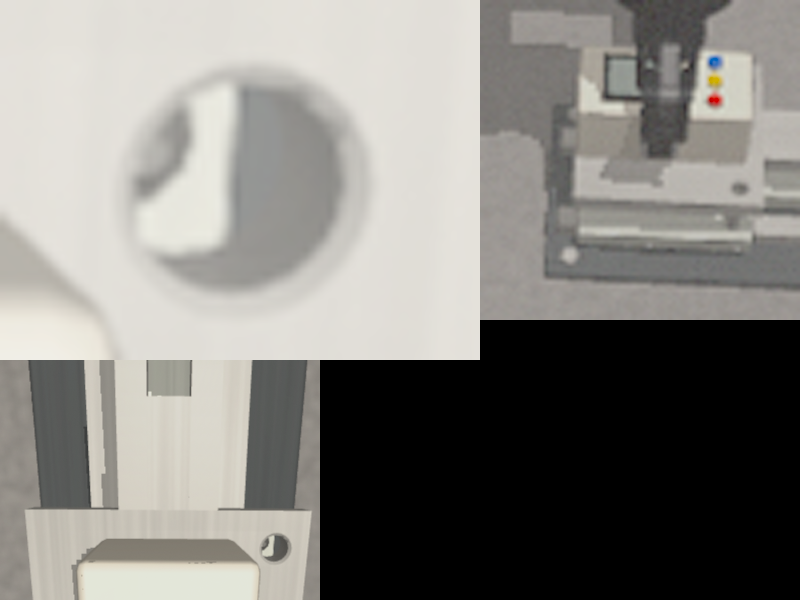

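The pin is now visible in the hole's left part, with its right edge near (428.7,183). The hole centre is (436,188), and the carriage edge crosses the hole at column 434.7.

```bash
python3 - <<'E'
from h import *
c=load('w5');s=np.load('pics/w5s.npy',allow_pickle=True).item()
P=SEAT+.026*D-.04*N
for z,r in((.03,4),(.044,4),(.051,2)):
    t=np.linspace(0,2*np.pi,9)[:-1]
    print(z,[tuple(np.round(proj(c,np.r_[P+r/1e3*(np.cos(a)*D+np.sin(a)*N),z]),1).astype(float)) for a in t])
print('edge',[np.round(proj(c,np.r_[SEAT+x*D-.05*N,.03]),1) for x in (.02,.03)])
cr=np.array([(25.5,509.5),(311,510.5),(275.5,547.5),(147,396),(191,396)])-[0,360]
px=cr+[160,0]
m=[(60,52,-26),(60,-52,-26),(46,-40,-26),(97.5,7.5,-26),(97.5,-7.5,-26)]
r=unitfit(c,px,m,[.498,.056,.1]);print(r.x.round(4),np.degrees(r.x[3:]).round(2),r.fun.round(1),r.x[:3]-s['eef_pos'])
T=SEAT-.02*D;e=T-r.x[:2];print('err D,N mm',e@D*1e3,e@N*1e3)
E
```

```text
0.03 [(np.float64(414.9), np.float64(167.2)), (np.float64(408.6), np.float64(169.7)), (np.float64(405.8), np.float64(175.8)), (np.float64(407.9), np.float64(181.9)), (np.float64(413.8), np.float64(184.4)), (np.float64(420.0), np.float64(181.9)), (np.float64(422.9), np.float64(175.8)), (np.float64(420.8), np.float64(169.7))]
0.044 [(np.float64(421.6), np.float64(170.8)), (np.float64(414.9), np.float64(173.6)), (np.float64(411.7), np.float64(180.1)), (np.float64(414.1), np.float64(186.6)), (np.float64(420.4), np.float64(189.3)), (np.float64(427.0), np.float64(186.6)), (np.float64(430.2), np.float64(180.1)), (np.float64(428.0), np.float64(173.6))]
0.051 [(np.float64(425.0), np.float64(177.7)), (np.float64(421.5), np.float64(179.1)), (np.float64(419.9), np.float64(182.5)), (np.float64(421.1), np.float64(185.9)), (np.float64(424.4), np.float64(187.3)), (np.float64(427.8), np.float64(185.9)), (np.float64(429.5), np.float64(182.5)), (np.float64(428.3), np.float64(179.1))]
edge [array([434.8, 188.7]), array([436.5, 167.2])]
[ 0.4978  0.0561  0.0944 -0.057   0.005   0.0151] [-3.26  0.29  0.86] [ 0.   0.1 -0.3 -0.2  0.3 -0.  -0.6  0.5 -0.   0.2] [0.00030198 0.00134606 0.0148167 ]
err D,N mm -0.2927452498049976 -0.09200681679079624
```

The predicted and observed pin and edge positions agree to under 1 mm, so I'll lower gently.

Request:
{"op": "drive_tool", "data": {"steps": [[0.2, 0, 0.03, 0, 0.3], [0.2, 0, 0, 0, 0.3], [0.2, 0, 0, 0, 0.3], [0.2, 0, 0, 0, 0.3], [0.2, 0, 0, 0, 0.3], [0.2, 0, 0, 0, 0.3], [0, 0, 0, 0, 0.3]]}}

```text
time: 10.05
eef_pos: [0.497, 0.0545, 0.0669]
tcp_rot: [-0.513, -0.486, 0.514, -0.486]
contact_force: [0.1, -0.8, -4.0]
opening: 0.578
```

Request:
{"op": "drive_tool", "data": {"steps": [[0.2, 0, 0, 0, 0.3], [0.2, 0, 0, 0, 0.3], [0.2, 0, 0, 0, 0.3], [0.2, 0, 0, 0, 0.3], [0.2, 0, 0, 0, 0.3], [0.1, 0, 0, 0, 0.3], [0, 0, 0, 0, 0.3]]}}

```text
time: 10.75
eef_pos: [0.4973, 0.0544, 0.0561]
tcp_rot: [-0.513, -0.486, 0.514, -0.486]
contact_force: [0.0, -0.2, -4.1]
opening: 0.58
```

Request:
{"op": "drive_tool", "data": {"steps": [[0.05, 0, 0, 0, 0.3], [0.05, 0, 0, 0, 0.3], [0, 0, 0, 0, 0.3], [0, 0, 0, 0, 0.3]]}}

```text
time: 11.15
eef_pos: [0.4973, 0.0545, 0.0554]
tcp_rot: [0.514, 0.486, -0.514, 0.486]
contact_force: [0.2, 0.3, -3.3]
opening: 0.581
```

Request:
{"op": "drive_tool", "data": {"steps": [[0.07, 0, 0, 0, 0.3], [0.07, 0, 0, 0, 0.3], [0, 0, 0, 0, 0.3], [0, 0, 0, 0, 0.3]]}}

```text
time: 11.55
eef_pos: [0.4973, 0.0545, 0.0539]
tcp_rot: [-0.514, -0.486, 0.514, -0.486]
contact_force: [0.1, 0.1, -4.1]
opening: 0.573
```

Request:
{"op": "drive_tool", "data": {"steps": [[0.05, 0, 0, 0, 0.3], [0.05, 0, 0, 0, 0.3], [0, 0, 0, 0, 0.3], [0, 0, 0, 0, 0.3]]}}

```text
time: 11.95
eef_pos: [0.4973, 0.0545, 0.0529]
tcp_rot: [-0.514, -0.486, 0.514, -0.486]
contact_force: [0.2, 1.2, -3.4]
opening: 0.575
```

Request:
{"op": "drive_tool", "data": {"steps": [[0.05, 0, 0, 0, 0.3], [0.05, 0, 0, 0, 0.3], [0, 0, 0, 0, 0.3], [0, 0, 0, 0, 0.3]]}}

```text
time: 12.35
eef_pos: [0.4973, 0.0545, 0.0519]
tcp_rot: [0.514, 0.486, -0.514, 0.486]
contact_force: [-0.1, -0.2, -3.3]
opening: 0.576
```

Request:
{"op": "drive_tool", "data": {"steps": [[0.05, 0, 0, 0, 0.3], [0, 0, 0, 0, 0.3], [0, 0, 0, 0, 0.3]]}}

```text
time: 12.65
eef_pos: [0.4974, 0.0545, 0.0518]
tcp_rot: [-0.513, -0.486, 0.514, -0.486]
contact_force: [-2.2, 0.3, 0.8]
opening: 0.575
```

It is seated: the load has gone, and TCP z matches the bench grasp plus 30 mm. Releasing.

Request:
{"op": "drive_tool", "data": {"steps": [[0, 0, 0, 0, 0.62], [0, 0, 0, 0, 0.7], [0, 0, 0, 0, 0.85], [0, 0, 0, 0, 1], [0, 0, 0, 0, 1], [0, 0, 0, 0, 1], [-0.5, 0, 0, 0, 1], [-1.5, 0, 0, 0, 1], [-3, 0, 0, 0, 1], [-4, 0, 0, 0, 1]]}}

```text
time: 13.65
eef_pos: [0.4957, 0.0546, 0.1407]
tcp_rot: [-0.512, -0.487, 0.515, -0.485]
contact_force: [0.4, 0.2, -0.1]
opening: 1.001
```

Request:
{"op": "drive_tool", "data": {"steps": [[-3, 0, 1, 0, 0.5], [-2, 0, 2, 0, 0], [0, 0, 2, 0, 0], [0, 0, 1, 0, 0], [0, 0, 0, 0, 0]]}}

```text
time: 14.15
eef_pos: [0.4937, -0.0062, 0.1912]
tcp_rot: [-0.514, -0.486, 0.514, -0.485]
contact_force: [0.8, -0.2, -0.9]
opening: 0.141
```

```bash
python3 - <<'E'
from h import *
c=shot('wrist','w6');s=readout.get_state();print(s['eef_pos'],s['time'],s['contact_force'],s['opening'])
np.save('pics/w6s.npy',s)
E
```

```text
[ 0.49353321 -0.00551937  0.19081734] 14.2 [0.15978693 0.91759526 0.15872113] 0.05589142006791177
```

View pics/w6.png

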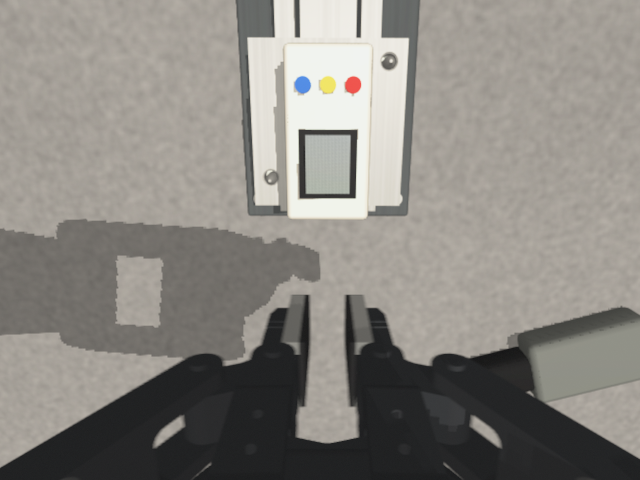

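Viewed image 11: both pins stand up through their holes at (389,61) and (271,177), and the unit lies square on the carriage. I'll lower the shut fingers behind it.

Request:
{"op": "drive_tool", "data": {"steps": [[0, 0.1, 1, 0, 0], [0, 0, 0.9, 0, 0], [2, 0, 0, 0, 0], [3.5, 0, 0, 0, 0], [3.5, 0, 0, 0, 0], [3, 0, 0, 0, 0], [2, 0, 0, 0, 0], [0.9, 0, 0, 0, 0], [0, 0, 0, 0, 0], [0, 0, 0, 0, 0]]}}

```text
time: 15.2
eef_pos: [0.4948, -0.0247, 0.0433]
tcp_rot: [0.514, 0.486, -0.513, 0.487]
contact_force: [0.5, 0.4, 0.0]
opening: -0.005
```

Request:
{"op": "drive_tool", "data": {"steps": [[0, -0.05, -0.3, 0, 0], [0, -0.05, -0.3, 0, 0], [0, 0, -0.3, 0, 0], [0, 0, -0.3, 0, 0], [0, 0, -0.3, 0, 0], [0, 0, -0.2, 0, 0], [0, 0, -0.2, 0, 0], [0, 0, -0.2, 0, 0]]}}

```text
time: 16.0
eef_pos: [0.4941, -0.0038, 0.0425]
tcp_rot: [-0.513, -0.486, 0.514, -0.486]
contact_force: [-0.8, -4.4, 0.5]
opening: 0.001
```

Request:
{"op": "drive_tool", "data": {"steps": [[0, 0, -0.3, 0, 0], [0, 0, -0.3, 0, 0], [0, 0, -0.3, 0, 0], [0, 0, -0.3, 0, 0], [0, 0, -0.3, 0, 0], [0, 0, -0.3, 0, 0], [0, 0, -0.3, 0, 0], [0, 0, -0.3, 0, 0]]}}

```text
time: 16.8
eef_pos: [0.4956, 0.0207, 0.0425]
tcp_rot: [0.514, 0.486, -0.514, 0.486]
contact_force: [-0.2, -4.8, 1.1]
opening: -0.002
```

Request:
{"op": "drive_tool", "data": {"steps": [[0, 0, -0.3, 0, 0], [0, 0, -0.3, 0, 0], [0, 0, -0.3, 0, 0], [0, 0, -0.3, 0, 0], [0, 0, -0.3, 0, 0], [0, 0, -0.3, 0, 0], [0, 0, -0.3, 0, 0], [0, 0, -0.3, 0, 0]]}}

```text
time: 17.6
eef_pos: [0.4974, 0.0419, 0.0432]
tcp_rot: [-0.512, -0.485, 0.514, -0.488]
contact_force: [-0.9, -15.8, 4.0]
opening: 0.0
```

Request:
{"op": "drive_tool", "data": {"steps": [[0, 0, -0.3, 0, 0], [0, 0, -0.3, 0, 0], [0, 0, -0.3, 0, 0], [0, 0, -0.3, 0, 0], [0, 0, -0.3, 0, 0], [0, 0, -0.3, 0, 0]]}}

```text
time: 18.2
eef_pos: [0.4983, 0.0592, 0.0431]
tcp_rot: [-0.511, -0.485, 0.515, -0.488]
contact_force: [-2.0, -18.8, 3.6]
opening: -0.001
```

Request:
{"op": "drive_tool", "data": {"steps": [[0, 0, -0.3, 0, 0], [0, 0, -0.3, 0, 0], [0, 0, -0.3, 0, 0], [0, 0, -0.3, 0, 0], [0, 0, -0.3, 0, 0], [0, 0, -0.3, 0, 0]]}}

```text
time: 18.8
eef_pos: [0.4992, 0.0799, 0.0427]
tcp_rot: [-0.514, -0.486, 0.514, -0.487]
contact_force: [1.8, -7.1, 1.0]
opening: -0.002
```

Request:
{"op": "drive_tool", "data": {"steps": [[0, 0, -0.2, 0, 0], [0, 0, -0.2, 0, 0], [0, 0, -0.1, 0, 0]]}}

```text
time: 19.1
eef_pos: [0.4994, 0.082, 0.0428]
tcp_rot: [-0.511, -0.485, 0.515, -0.489]
contact_force: [0.2, -22.3, 2.0]
opening: -0.004
```

Request:
{"op": "drive_tool", "data": {"steps": [[0, 0, 0, 0, 0], [0, 0, 0, 0, 0], [0, 0, 0, 0, 0]]}}

```text
time: 19.4
eef_pos: [0.4994, 0.082, 0.0428]
tcp_rot: [-0.511, -0.485, 0.515, -0.488]
contact_force: [-0.3, -19.0, 3.6]
opening: 0.0
```

Request:
{"op": "drive_tool", "data": {"steps": [[0, 0, 0.08, 0, 0], [0, 0, 0, 0, 0], [0, 0, 0, 0, 0]]}}

```text
time: 19.7
eef_pos: [0.4994, 0.0821, 0.0428]
tcp_rot: [-0.512, -0.485, 0.514, -0.488]
contact_force: [0.3, -14.9, 2.6]
opening: -0.0
```

Request:
{"op": "drive_tool", "data": {"steps": [[0, 0, 0, 0, 0], [0, 0, 0, 0, 0], [0, 0, 0, 0, 0], [0, 0, 0, 0, 0], [0, 0, 0, 0, 0], [0, 0, 0, 0, 0], [0, 0, 0, 0, 0], [0, 0, 0, 0, 0], [0, 0, 0, 0, 0], [0, 0, 0, 0, 0]]}}

```text
time: 20.7
eef_pos: [0.4994, 0.082, 0.0428]
tcp_rot: [-0.512, -0.485, 0.514, -0.488]
contact_force: [-0.2, -15.8, 1.3]
opening: -0.001
```

```bash
python3 - <<'E'
from h import *
shot('scene','h1');shot('wrist','hw1')
E
```

Request:
{"op": "drive_tool", "data": {"steps": [[0, 0, 0, 0, 0], [0, 0, 0, 0, 0], [0, 0, 0, 0, 0], [0, 0, 0, 0, 0], [0, 0, 0, 0, 0], [0, 0, 0, 0, 0], [0, 0, 0, 0, 0], [0, 0, 0, 0, 0], [0, 0, 0, 0, 0], [0, 0, 0, 0, 0]]}}

```text
time: 21.8
eef_pos: [0.4994, 0.082, 0.0428]
tcp_rot: [-0.512, -0.485, 0.514, -0.488]
contact_force: [-0.1, -15.5, 2.0]
opening: 0.0
```

Request:
{"op": "drive_tool", "data": {"steps": [[0, 0, 0, 0, 0], [0, 0, 0, 0, 0], [0, 0, 0, 0, 0], [0, 0, 0, 0, 0], [0, 0, 0, 0, 0], [0, 0, 0, 0, 0], [0, 0, 0, 0, 0], [0, 0, 0, 0, 0], [0, 0, 0, 0, 0], [0, 0, 0, 0, 0]]}}

```text
time: 22.8
eef_pos: [0.4994, 0.0821, 0.0428]
tcp_rot: [-0.512, -0.485, 0.514, -0.488]
contact_force: [-0.5, -16.1, 2.5]
opening: 0.002
```

Request:
{"op": "drive_tool", "data": {"steps": [[0, 0, 0, 0, 0], [0, 0, 0, 0, 0], [0, 0, 0, 0, 0], [0, 0, 0, 0, 0], [0, 0, 0, 0, 0], [0, 0, 0, 0, 0], [0, 0, 0, 0, 0], [0, 0, 0, 0, 0], [0, 0, 0, 0, 0], [0, 0, 0, 0, 0]]}}

```text
time: 23.8
eef_pos: [0.4994, 0.082, 0.0428]
tcp_rot: [-0.512, -0.485, 0.514, -0.488]
contact_force: [-0.3, -16.1, 2.2]
opening: 0.001
```

```bash
python3 - <<'E'
from h import *
shot('scene','h2');shot('wrist','hw2')
print(readout.get_state()['contact_force'])
# knob = dark blob near dock (x+45) top, in scene0 around (441,222)
for f in('scene0','h1','h2'):
    g=cv2.cvtColor(load(f)['frame'],cv2.COLOR_RGB2GRAY)[205:250,425:460]
    print(f,g.min());m=(g<40)
    n,l,s,ce=cv2.connectedComponentsWithStats(m.astype(np.uint8));
    for k in range(1,n):
        if s[k,4]>15:print(s[k],ce[k]+[425,205])
# dark-knob in the wrist views
for f in('hw1','hw2'):
    c=load(f)
    p=SEAT+.09*D
    for z in (.086,.11,.12): print(f,z,proj(c,np.r_[SEAT+.175*D,z]))
E
```

```text
[ -0.44967627 -15.35681323   1.29934713]
scene0 18
[12 13 10 10 73] [441.30136986 222.12328767]
[ 1 14  7 20 74] [429.55405405 230.43243243]
[ 0 38  9  7 39] [429.97435897 245.33333333]
h1 21
[12 13 10 10 75] [441.28       222.09333333]
[ 1 14  7 18 57] [429.38596491 229.05263158]
h2 20
[ 1 12  7 20 57] [429.38596491 228.61403509]
[12 13 10 10 72] [441.29166667 222.11111111]
hw1 0.086 (np.float64(331.95146608260654), np.float64(-493.31981239638725))
hw1 0.11 (np.float64(334.8929963626999), np.float64(-809.0584710091325))
hw1 0.12 (np.float64(337.2651427007992), np.float64(-1063.680464157836))
hw2 0.086 (np.float64(331.9507445906522), np.float64(-493.31907920854263))
hw2 0.11 (np.float64(334.8919673243349), np.float64(-809.0571990025835))
hw2 0.12 (np.float64(337.2638648231194), np.float64(-1063.6786691938976))
```

The knob is back at its starting height, and I held 15–16 N for over 4 s. Backing away slowly.

Request:
{"op": "drive_tool", "data": {"steps": [[0, 0, 0.1, 0, 0], [0, 0, 0.1, 0, 0], [0, 0, 0.1, 0, 0], [0, 0, 0.2, 0, 0], [0, 0, 0.3, 0, 0], [0, 0, 0.5, 0, 0], [0, 0, 1, 0, 0], [0, 0, 1.5, 0, 0], [0, 0, 2, 0, 0], [0, 0, 2, 0, 0]]}}

```text
time: 24.9
eef_pos: [0.4944, 0.006, 0.0423]
tcp_rot: [0.514, 0.486, -0.513, 0.486]
contact_force: [-0.7, -0.4, -0.3]
opening: 0.001
```

Request:
{"op": "drive_tool", "data": {"steps": [[-2, 0, 1, 0, 0], [-3, 0, 0, 0, 0], [-4, 0, 0, 0, 0], [-4, 0, 0, 0, 0], [-3, 0, 0, 0, 0], [-1, 0, 0, 0, 0], [0, 0, 0, 0, 0], [0, 0, 0, 0, 0]]}}

```text
time: 25.7
eef_pos: [0.4931, -0.0032, 0.2104]
tcp_rot: [-0.513, -0.487, 0.514, -0.485]
contact_force: [-0.6, 0.5, -0.1]
opening: -0.002
```

```bash
python3 - <<'E'
from h import *
c=shot('wrist','f1');k=shot('scene','f2');t=shot('top','f3');s=readout.get_state();print(s['eef_pos'],s['time'],s['contact_force'])
o=np.zeros((600,800,3),np.uint8)
o[:360,:480]=cv2.resize(c['frame'][:,:,::-1],(480,360))
o[:320,480:]=cv2.resize(k['frame'][190:290,360:460,::-1],(320,320),interpolation=cv2.INTER_CUBIC)
o[360:,:640]=cv2.resize(t['frame'][192:282,190:430,::-1],(640,240),interpolation=cv2.INTER_CUBIC)
cv2.imwrite('pics/final.png',o)
E
```

```text
[ 0.4929197  -0.00304002  0.2099217 ] 25.85 [-1.07454227 -0.37790869 -1.03954429]
```

View pics/final.png

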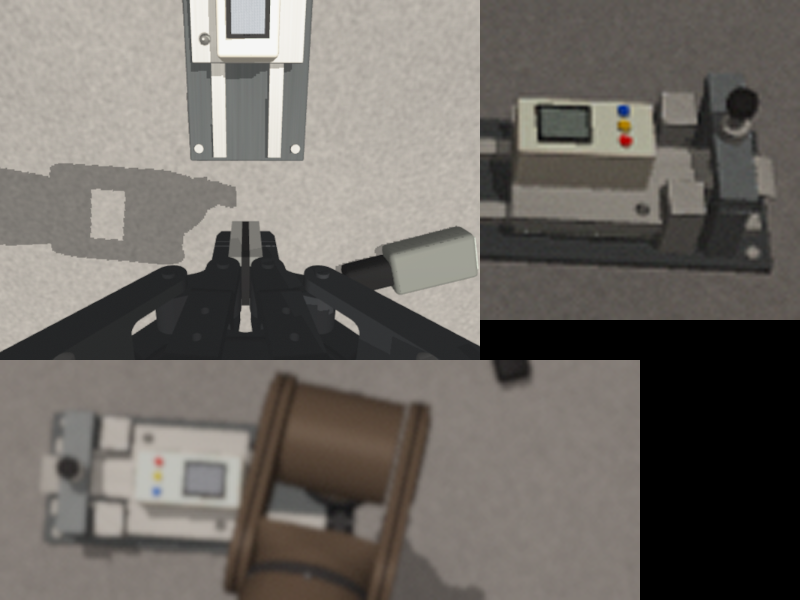

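```bash
python3 - <<'E'
from h import *
c=load('f1')
b=onz(c,195*4/3,63*4/3,.042)[:2];a=onz(c,300*4/3,63*4/3,.042)[:2]
for p in(a,b):print('travel est mm',((p-SEAT)@D+.07)*1e3)
for f in('scene0','h2','f2'):
    g=cv2.cvtColor(load(f)['frame'],cv2.COLOR_RGB2GRAY)[205:235,433:455].astype(float)
    w=np.clip(60-g,0,None);y,x=np.mgrid[205:235,433:455];print(f,(w*x).sum()/w.sum(),(w*y).sum()/w.sum(),w.sum())
k=load('f2');d=SEAT+.175*D
print('knob px dz=0/10mm',proj(k,np.r_[d,.1]),proj(k,np.r_[d,.11]))
E
```

```text
travel est mm 87.10141517791727
travel est mm 87.08768808433182
scene0 440.84786267250087 222.8912823964995 2971.0
h2 440.92186379928313 222.7146953405018 2790.0
f2 440.8546712802768 222.88339100346022 2890.0
knob px dz=0/10mm (np.float64(439.4204636190856), np.float64(227.57875997411082)) (np.float64(440.299307464829), np.float64(224.91846435105893))
```

```bash
python3 -c "
from h import *
print(readout.get_state()['contact_force']);print(sign_off())"
```

```text
[-1.07454227 -0.37790869 -1.03954429]
the job is handed in; nothing more can be done
None
```

The control unit is mounted and locked in the docking fixture, and I handed the job in at about 26 s on the robot's clock.

- **Placing:** I gripped the middle-sized unit across its housing and lowered it onto the carriage until the load came off the wrist. I then opened the fingers and lifted clear. The next picture showed both pins up through their holes and the unit lying square.
- **Pushing:** I pushed from behind at about 30 mm/s to the stops and held it there for more than 4 s. The wrist force was about 19 to 22 N on arrival. I eased it to 15 to 16 N, still slightly above the stated 10 to 15 N.
- **Final checks:** After backing away, the unit stayed at about 87 mm of carriage travel. The plunger knob was within 0.02 px of its starting height, where a raised plunger would show about 2.7 px, so I take it as fully down.
- **Not measured:** I did not measure the parcel, screwdriver and scanner again. The arm was never near them at low height.

No check failed. Tool position readings wandered by 1 to 2 mm during the approach, which I corrected from the wrist camera before lowering.

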